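Unbolt and open the dish drawer

TASK

The stored culture dishes are needed: open the drawer of the small white bench cabinet. Its drawer is locked by the sliding bolt on top of the cabinet, so first slide the bolt back by its black knob as far as it goes, then pull the drawer by its bar handle all the way out to its stop and let go. Leave the bolt drawn back, and do not shift the timer that stands on the cabinet.

Things in the scene. Friction and masses are not known exactly. Their poses are not given: they have to be found in the camera images.
- cabinet: White sheet-metal one-drawer cabinet, 180 deep (x) x 220 wide (y) x 110 mm high, fixed to the worktop; origin at the centre of its underside. Its -x axis points out of the drawer front (roughly to the robot), +y to the left seen from the robot; yaw within 0.25 rad. The grey drawer front ends 102 mm before the origin. A bolt track is screwed on top: guide loop up to z = 142 mm at y = 3 mm.
- staple (a point): Top centre of the steel staple on the drawer front, 150 mm above the worktop: 25 mm wide (y = 25 to 50 mm in the cabinet's frame), reaching from just before the drawer front back over the cabinet top to x = -56 mm. It travels with the drawer; the thrown bolt's rod lies through it and holds the drawer shut.
- knob (a point): Grip centre of the bolt's upright black knob: round, 22 mm across, 38 mm high (z = 147 to 185 mm), this point at z = 168 mm above the worktop. With the bolt fully thrown it is at x = -74, y = -28 mm in the cabinet's frame; it moves with the bolt along the cabinet's -y. Within 60 mm of it nothing else rises above 150 mm.
- bolt (a joint): Travel of the lock bolt in m: 0 = fully thrown (rod through the staple), grows as it is drawn straight along the cabinet's -y axis (to the right), stop at 0.058. It starts between 0 and 0.012. The rod is clear of the staple from about 0.036 on. It slides with about 2 N of friction and stays where it is left.
- handle (a point): Middle of the drawer's steel bar handle: a round bar 12 mm thick and 120 mm long along the cabinet's y axis, on two posts 50 mm either side of this point, 95 mm above the worktop. It lies 158 mm in front of the cabinet's origin when shut and 50 mm clear of the drawer front, so open the fingers only part way (about 40 mm) to pinch it from above; it moves with the drawer.
- drawer (a joint): Travel of the drawer in m: 0 = shut, grows as it is pulled straight along the cabinet's -x axis, stop at 0.12. While the bolt is in the staple it gives only about 4 mm. Friction about 2.5 N; it stays where it is left.
- timer: Bystander: white electronic timer, 26 x 62 x 62 mm, standing loose on the rear half of the cabinet top, its top 172 mm above the worktop; origin at the centre of its underside.
- pane (a point): A point on the hood's clear, hard-to-see glass side pane at the worktop's right end, 100 mm above the worktop. The upright pane (8 mm thick, along x) runs from 244 mm nearer the robot than this point to 386 mm farther, up to z = 880 mm. Enter the hood from the front, left of it: draw the arm in to its base before swinging across. The front sash is raised; the way in is open up to z = 850 mm.

How it is judged:
On the way, in this order (a step that is already met when the one before it is completed fails the run):
1. the bolt is drawn back (over 50 mm of its 58 mm) with the drawer still shut (value of joint bolt above 0.05 m and value of joint drawer below 0.01 m), for 0.2 s.
2. the drawer is pulled out (over 110 mm of its 120 mm) (value of joint drawer above 0.11 m), for 0.2 s.
At the end, for the whole second after the job is handed in: The bolt is drawn back more than 50 mm (stop at 58 mm), the drawer is out more than 110 mm (stop at 120 mm) and at rest (slower than 10 mm/s) (value of joint bolt above 0.05 m and value of joint drawer above 0.11 m and velocity of joint drawer between -0.01 and 0.01 m/s); the robot touches nothing.
It fails at once if the timer is shifted by more than 30 mm (distance of timer from where it was at the start of the episode above 0.03 m).
It also fails if it takes over 51 s, if anything falls off the work surface, if the arm or the gripper's body presses on something with over 40 N, if the wrist force passes 120 N, or if a joint passes its speed limit or range.

ROBOT

A 6-joint arm with a two-finger parallel gripper is mounted at the origin on a cart in front of the work surface, level with it; the furniture and walls round the work are solid. World frame = base frame: x ahead of the robot, y to its left, z up, the work surface at z = 0. Lengths are in m, angles in rad, forces in N, time in s.
With the tool pointing down it reaches from about 0.4 to 0.825 m from the base axis. Payload 7 kg.
Tool frame: the origin (TCP) lies midway between the tips of the shut fingers; the grasp point (between the pads) lies 19 mm behind it; z points along the fingers, y is the line along which they close (so a half turn about z gives the same grasp; the last joint's range is limited). The gripper opens to 88 mm and grips with 3 to 60 N. Pads are 19 mm wide; open, the fingers measure 130 mm over their backs; the gripper's body (78 mm by 193 mm) begins 47 mm behind the grasp point.
Start: joints at [1.574, 0.359, 0.012, 0, -1.224, -0.288], TCP at [0.19, 0.648, 0.2] pointing down, gripper open.
Joint ranges: [-3.07, 3.07], [-1.43, 2.12], [-1.02, 1.25], [-3.03, 1.67], [-3.05, -0], [-3.03, 3.03]. Speed limits (rad/s): [2.39, 2.39, 3.01, 3.14, 3.14, 3.14].

INTERFACE

Orientations are given as [roll, pitch, yaw] about the fixed x, y, z axes, in that order (R = Rz(yaw) Ry(pitch) Rx(roll)).
In Python, from station import arm gives the robot as it stands.
- The arm moves only by the tool servo_tool, never from a script. Its argument "deltas" is a list of rows, each a list of 7 numbers: the closure, from -1 (fully open) to 1 (shut), then the shift along the tool's x, y, z in mm, then the turn, a rotation vector about the tool's x, y, z in degrees. In form: [[gripper, x, y, z, ax, ay, az], ...]. A call has 1 to 20 rows; each row shifts and turns the commanded pose from where the row before left it, along the tool's axes as they then stand; what a row does not reach is not made up. A row lasts 1/12 s, in which the tool goes at most 41.7 mm and 7.16 degrees, less where a joint would pass 70% of its speed; a pose out of reach is approached as far as the arm can. A call is refused whole if a number of a shift passes 41.7 or a number of a turn 7.16, either way. A call with a gripper value outside its range is refused whole. The fingers move at their own pace and stop on an object; "squeeze" is the grip in N (left out, the last holds). Time passes only in rows, so rows that do not move let the fingers close. It gives the time, the measured TCP pose, the force, the opening and the grip force at its end, in the units of the state.
- arm.get_state(): the state, without advancing time (a new reading comes with each control period).
- arm.grab_frame(name): name is "scene" or "top" or "wrist"; returns a dict with "color" (400x640x3 uint8, red, green, blue), "K" (3x3 intrinsics, pixels), "distortion" ([k1, k2, p1, p2, k3] as OpenCV has them; the pictures are not rectified), "position" and "orientation" of the camera in the world. Camera axes: x right, y down, z forward; pixel columns grow to the right and rows downward; lengths in m; the calibration is good to about 2 mm. A picture is of the moment at which its call begins. There is no depth.
- arm.job_done(): hands the job in; it is judged then, once.
Trained networks look in a picture, given as the dict that the camera call returned (one of the last four; its "shot" number tells which), for a name from the list of things; names that differ only in an ending like _2 or _b are one class to them, and where a whole thing is asked for, a point or a joint stands for the part that bears it (a point fixed in the world has none). Each returns a list of dicts, best first, with "conf" (0 to 1); they miss things now and then, are a little off and sometimes report something else, mostly with a low value. They report only what shows in the picture. A call takes as long as a camera call.
- arm.recognise(query, picture): "at" ([x, y, z] in m, in the coordinates of the camera as it stood for that picture, good to about 4 mm: the middle of the surface that is visible of it).
The state is a dict: "t": time; "q": joint angles; "qd": joint speeds; "joint_efforts": joint torques, N m; "eef_pos": TCP position; "ee_rot": TCP orientation; "force": force on the tool from outside, world axes, zero at the start; "moment": the same for the moment, N m; "width": finger opening in m; "gripper_force": force on a finger pad.
Only numpy, scipy, OpenCV 4.12 (cv2) and the standard library are available. Lean on these libraries where they do the work, as an engineer would, in place of code of your own. Each camera call takes 0.05 s, during which the arm holds its last target. There are 200 camera calls.

## Working session

There is one attempt and no reset: what is moved stays moved. The work goes in short steps, Python scripts to look and compute and a tool call to move; the robot and the scene stay as the last step left them, time stands still between calls to the robot, and variables do not carry over. Pictures are saved under pics/ and viewed, at most 10 in all, crops included, and the job is handed in when it is done.

Besides the shell and the picture viewer there is one more tool, called after ">>>" as name(argument=value, ...), one argument or row to a line, values as JSON. servo_tool: Moves the arm, as the interface text tells. Its arguments: {"type":"object","properties":{"deltas":{"type":"array","items":{"type":"array","items":{"type":"number"}}},"squeeze":{"type":"number"}},"required":["deltas"]}

```bash
mkdir -p pics; ls
cat > h.py <<'E'
import numpy as np,cv2
from scipy.spatial.transform import Rotation as R
from station import arm
def rot(o):
    o=np.array(o)
    return o if o.shape==(3,3) else (R.from_quat(o).as_matrix() if o.size==4 else R.from_euler('xyz',o).as_matrix())
def world(f,p): return np.array(f['position'])+rot(f['orientation'])@np.array(p)
def look(n,names,save=None):
    f=arm.grab_frame(n)
    if save: cv2.imwrite('pics/'+save,f['color'][:,:,::-1])
    for q in names:
        for d in arm.recognise(q,f)[:2]:
            p=np.array(d['at']);u=cv2.projectPoints(p.reshape(1,3),np.zeros(3),np.zeros(3),np.array(f['K'],float),np.array(f['distortion'],float))[0].ravel()
            print(n,q,round(d['conf'],2),world(f,p).round(4),u.round())
    return f
E
python3 - <<'E'
from h import *
s=arm.get_state();print({k:np.round(v,3) for k,v in s.items()})
for n in('scene','top'):
    f=look(n,['cabinet','staple','knob','handle','timer','pane'],n+'1.png');print(f['position'],f['orientation'])
E
```

```text
pics
{'t': np.float64(0.0), 'q': array([ 1.574,  0.359,  0.011, -0.   , -1.224, -0.288]), 'qd': array([-0.001, -0.   , -0.001,  0.   , -0.001, -0.002]), 'joint_efforts': array([-2.0000e-03, -5.8272e+01,  2.9308e+01,  6.9980e+00,  7.0000e-03,
       -0.0000e+00]), 'eef_pos': array([0.19 , 0.647, 0.199]), 'ee_rot': array([ 3.14 , -0.   , -0.285]), 'force': array([-0.186,  0.742, -0.878]), 'moment': array([ 0.051, -0.015, -0.053]), 'gripper_force': np.float64(0.0), 'width': np.float64(0.088)}
scene cabinet 0.91 [0.6384 0.2031 0.111 ] [263. 231.]
scene cabinet 0.18 [0.738  0.1811 0.1535] [239. 182.]
scene staple 0.91 [0.6013 0.1936 0.0902] [280. 247.]
scene knob 0.69 [0.6247 0.1414 0.1388] [292. 209.]
scene handle 0.96 [0.6006 0.1966 0.0967] [279. 246.]
scene timer 0.83 [0.7393 0.1818 0.149 ] [238. 184.]Traceback (most recent call last):
  File "<stdin>", line 4, in <module>
  File "h.py", line 12, in look
    for d in arm.recognise(q,f)[:2]:
             ~~~~~~~~~~~~~^^^^^
ValueError: it knows: bolt, cabinet, drawer, handle, knob, staple, timer
```

Run:
```python
from h import *
f=look('top',['cabinet','staple','knob','bolt','handle','timer'],'top1.png');print(f['position'],f['orientation'],f['K'])
```

```text
top cabinet 0.7 [0.6438 0.1567 0.111 ] [267. 190.]
top staple 0.88 [0.6034 0.1782 0.0958] [254. 205.]
top knob 0.73 [0.6311 0.1361 0.132 ] [273. 191.]
top bolt 0.83 [0.6286 0.1378 0.1377] [271. 191.]
top handle 0.82 [0.6054 0.1808 0.0956] [254. 204.]
top timer 0.96 [0.7386 0.1721 0.157 ] [270. 150.]
[-0.04869326 -0.12263993  1.17859329] [-2.5520234  -0.00877316 -1.33489697] [[512.18150398   0.         313.62867451]
 [  0.         512.18150398 198.71779798]
 [  0.           0.           1.        ]]
```

View pics/scene1.png

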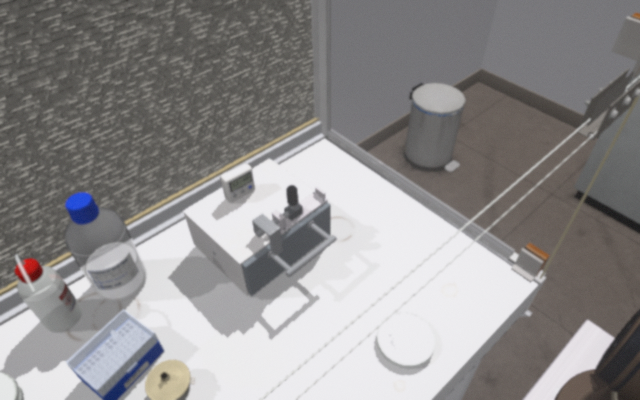

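View pics/top1.png

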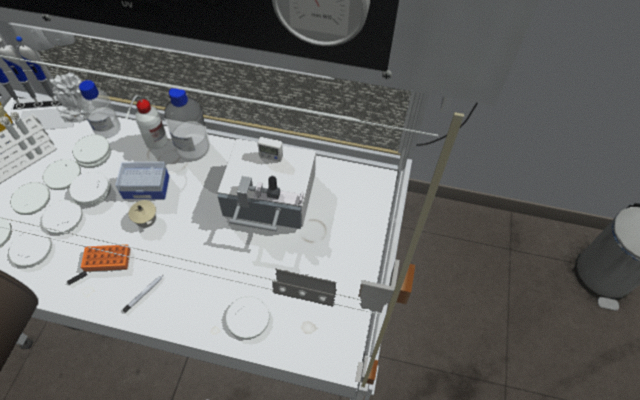

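The cabinet stands mid-scene, with the handle at about (254,220) in the top view. The timer is behind at (270,150), the knob at (272,187), and the pane is on the right, near column 395. I'll enlarge the cabinet to read off its edges.

```bash
cat >> h.py <<'E'
def ray(f,uv,z):
    n=cv2.undistortPoints(np.array(uv,float).reshape(-1,1,2),np.array(f['K'],float),np.array(f['distortion'],float)).reshape(-1,2)
    d=np.c_[n,np.ones(len(n))]@rot(f['orientation']).T;p=np.array(f['position'])
    return p+d*((np.atleast_1d(z)-p[2])/d[:,2])[:,None]
E
python3 - <<'E'
from h import *
f=arm.grab_frame('top');
print('pane foot/worktop edges',ray(f,[(408,163),(368,385),(395,235),(335,370),(5,320),(300,150)],0.).round(3).tolist())
a=cv2.resize(f['color'][130:240,205:325],None,fx=5,fy=5,interpolation=cv2.INTER_CUBIC)
g=arm.grab_frame('scene')
b=cv2.resize(g['color'][150:295,175:345],None,fx=4.5,fy=4.5,interpolation=cv2.INTER_CUBIC)
cv2.imwrite('pics/a.png',a[:,:,::-1]);cv2.imwrite('pics/b.png',b[:,:,::-1])
E
```

```text
pane foot/worktop edges [[0.908, -0.186, 0.0], [0.263, -0.183, 0.0], [0.66, -0.185, 0.0], [0.278, -0.105, 0.0], [0.204, 0.687, 0.0], [0.879, 0.131, 0.0]]
```

View pics/a.png

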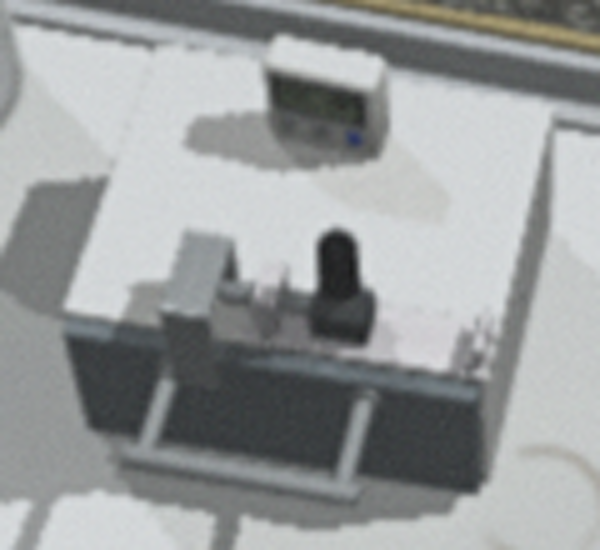

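View pics/b.png

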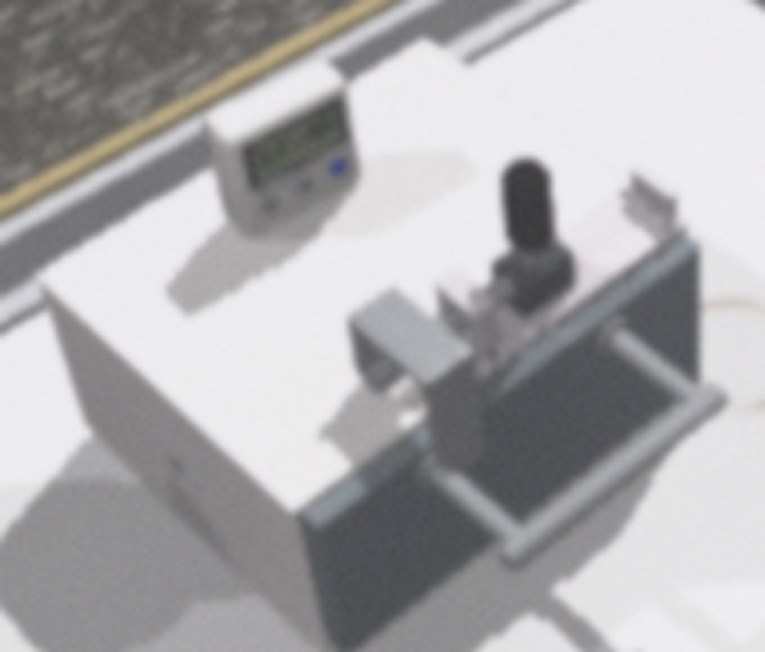

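The handle ends show at (229,221) and (277,228) in the top view, and (289,272) and (335,238) in the scene view. The knob top is at (273,178) and (292,187), and the staple at (200,240) in the crop. Now I'll work out positions.

Run:
```python
from h import *
f=arm.grab_frame('top');g=arm.grab_frame('scene')
T=lambda u:(205+u[0]/5,130+u[1]/5);S=lambda u:(175+u[0]/4.5,150+u[1]/4.5)
for nm,F,c,h1,h2,k in(('top',f,T,(124,453),(358,490),(337,245)),('scene',g,S,(514,545),(718,400),(527,172))):
    p=ray(F,[c(h1),c(h2),c(k)],[.095,.095,.183]);d=p[0]-p[1]
    yaw=np.arctan2(-d[0],d[1]);m=(p[0]+p[1])/2
    print(nm,p.round(4).tolist(),'len',np.hypot(*d[:2]).round(4),'yaw',yaw.round(3),'mid',m.round(4))
    A=R.from_euler('z',yaw).as_matrix();o=m+A@[.158,0,0]
    print(' origin',o.round(4),'knob in cab',(A.T@(p[2]-o)).round(4))
tp=ray(f,[T((155,45)),T((557,108)),T((65,315)),T((500,375))],.11);print(tp.round(4).tolist())
sp=ray(g,[S((45,290)),S((300,513))],.11);print(sp.round(4).tolist())
```

```text
top [[0.5455, 0.2235, 0.095], [0.5527, 0.1055, 0.095], [0.6326, 0.1339, 0.183]] len 0.1183 yaw 0.061 mid [0.5491 0.1645 0.095 ]
 origin [0.7068 0.1741 0.095 ] knob in cab [-0.0765 -0.0357  0.088 ]
scene [[0.5455, 0.2172, 0.095], [0.5449, 0.1082, 0.095], [0.6306, 0.134, 0.183]] len 0.109 yaw -0.005 mid [0.5452 0.1627 0.095 ]
 origin [0.7032 0.1619 0.095 ] knob in cab [-0.0724 -0.0283  0.088 ]
[[0.788, 0.286, 0.11], [0.7978, 0.0636, 0.11], [0.6076, 0.2739, 0.11], [0.6251, 0.0518, 0.11]]
[[0.7752, 0.2876, 0.11], [0.6045, 0.2753, 0.11]]
```

>>> servo_tool(
  deltas=[
    [-1,0,0,-33,0,0,-6.63],
    [-1,0,0,-33,0,0,-6.63],
    [-1,0,0,-33,0,0,-6.63],
    [-1,-5,28,0,0,0,0],
    [-1,-5,28,0,0,0,0],
    [-1,-5,28,0,0,0,0],
    [-1,-5,28,0,0,0,0],
    [-1,-5,28,0,0,0,0],
    [-1,-5,28,0,0,0,0],
    [-1,-5,28,0,0,0,0],
  ],
)

```text
t: 1.68
eef_pos: [0.1669, 0.4485, 0.2989]
ee_rot: [-3.141, -0.0, 0.062]
force: [-0.1, -0.9, 0.1]
width: 0.0877
gripper_force: 0.0
```

>>> servo_tool(
  deltas=[
    [-0.1,25,22,0,0,0,0],
    [-0.1,25,22,0,0,0,0],
    [-0.1,25,22,0,0,0,0],
    [-0.1,25,22,0,0,0,0],
    [-0.1,25,22,0,0,0,0],
    [-0.1,25,22,0,0,0,0],
    [-0.1,12,24,0,0,0,0],
    [-0.1,12,24,0,0,0,0],
    [-0.1,12,24,0,0,0,0],
    [-0.1,12,24,0,0,0,0],
    [-0.1,12,24,0,0,0,0],
    [-0.1,12,24,0,0,0,0],
    [-0.1,12,24,0,0,0,0],
    [-0.1,12,24,0,0,0,0],
    [-0.1,0,0,0,0,0,0],
    [-0.1,0,0,0,0,0,0],
  ],
)

```text
t: 3.02
eef_pos: [0.433, 0.1408, 0.299]
ee_rot: [-3.142, -0.0, 0.059]
force: [0.0, -0.7, -0.1]
width: 0.0481
gripper_force: 0.0
```

>>> servo_tool(
  deltas=[
    [-0.1,30,3,0,0,0,0],
    [-0.1,30,4,0,0,0,0],
    [-0.1,30,4,0,0,0,0],
    [-0.1,27,3,0,0,0,0],
    [-0.1,0,0,0,0,0,0],
    [-0.1,0,0,0,0,0,0],
  ],
)

```text
t: 3.52
eef_pos: [0.5508, 0.1359, 0.2977]
ee_rot: [3.141, 0.002, 0.062]
force: [-0.8, 0.0, 0.8]
width: 0.0484
gripper_force: 0.0
```

Run:
```python
from h import *
f=look('wrist',['cabinet','staple','knob','handle','timer'],'w1.png');print(f['position'])
look('top',['knob','handle'])
```

```text
wrist cabinet 0.64 [0.6738 0.1734 0.1116] [295.  67.]
wrist staple 0.75 [0.607  0.1956 0.1095] [274. 126.]
wrist knob 0.62 [0.6356 0.1434 0.1342] [319. 103.]
wrist handle 0.94 [0.6041 0.1951 0.1113] [274. 128.]
[0.63004849 0.14199341 0.48301895]
top handle 0.63 [0.6079 0.1806 0.0953] [254. 203.]
```

View pics/w1.png

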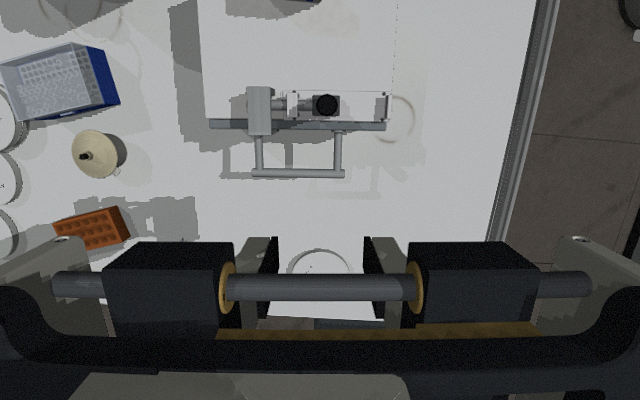

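The wrist view shows the knob top at (326,104) and the handle from (252,173) to (345,174). The staple is at (260,108), and the cabinet lines up with the tool.

Run:
```python
from h import *
f=arm.grab_frame('wrist')
p=ray(f,[(252,172.5),(345,173.5),(326,104),(209,124),(386,126),(260,110)],[.095,.095,.185,.11,.11,.15]);print(p.round(4).tolist())
d=p[0]-p[1];print(np.arctan2(-d[0],d[1]),np.hypot(*d[:2]));d=p[3]-p[4];print(np.arctan2(-d[0],d[1]),np.hypot(*d[:2]))
print((p[0]+p[1])/2, rot(f['orientation']))
```

```text
[[0.5444, 0.2257, 0.095], [0.5506, 0.1045, 0.095], [0.6341, 0.1365, 0.185], [0.6042, 0.2748, 0.11], [0.6148, 0.0615, 0.11], [0.6244, 0.2055, 0.15]]
0.05113166084690037 0.12140828687226551
0.049759367928456484 0.21356052148091453
[0.5474815  0.16509668 0.095     ] [[ 6.26337347e-02 -9.55922640e-01 -2.86860457e-01]
 [-9.98036537e-01 -6.00757051e-02 -1.77195182e-02]
 [-2.94855590e-04  2.87407057e-01 -9.57808486e-01]]
```

>>> servo_tool(
  deltas=[
    [-0.1,28,2,0,0,0,0],
    [-0.1,28,2,0,0,0,0],
    [-0.1,27,1,0,0,0,0],
    [-0.1,0,0,20,0,0,0],
    [-0.1,0,0,20,0,0,0],
    [-0.1,0,0,20,0,0,0],
    [-0.1,0,0,20,0,0,0],
    [-0.1,0,0,15,0,0,0],
    [-0.1,0,0,0,0,0,0],
    [-0.1,0,0,0,0,0,0],
  ],
)

```text
t: 4.85
eef_pos: [0.6332, 0.1352, 0.2036]
ee_rot: [3.141, 0.001, 0.062]
force: [0.2, 0.6, 0.0]
width: 0.0481
gripper_force: 0.0
```

Run:
```python
from h import *
f=look('wrist',['knob'],'w2.png')
```

```text
wrist knob 0.81 [0.6409 0.1416 0.1361] [315. 195.]
```

View pics/w2.png

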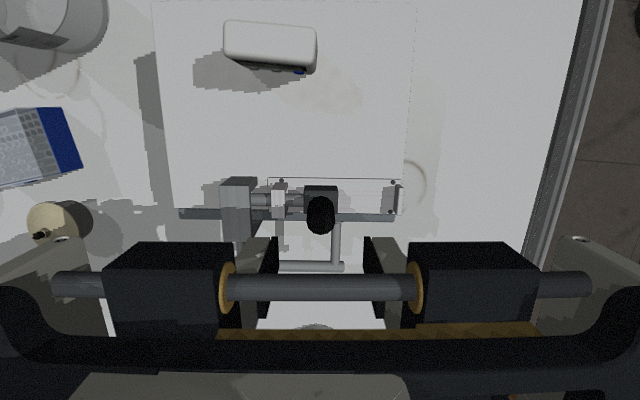

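The knob is at (320,214), centred between the fingers at columns 265 and 375.

Run:
```python
from h import *
f=arm.grab_frame('wrist');print(ray(f,[(320,214),(320,214)],[.185,.18]).round(4))
```

```text
[[0.6412 0.1374 0.185 ]
 [0.6395 0.1373 0.18  ]]
```

>>> servo_tool(
  deltas=[
    [-0.1,0,0,15,0,0,0],
    [-0.1,0,0,15,0,0,0],
    [-0.1,0,0,15,0,0,0],
    [-0.1,0,0,0,0,0,0],
  ],
)

```text
t: 5.33
eef_pos: [0.6323, 0.1352, 0.1571]
ee_rot: [3.141, 0.003, 0.062]
force: [0.1, -0.1, -0.3]
width: 0.0483
gripper_force: 0.0
```

>>> servo_tool(
  deltas=[
    [0.8,0,0,0,0,0,0],
    [0.8,0,0,0,0,0,0],
    [0.8,0,0,0,0,0,0],
    [0.8,0,0,0,0,0,0],
    [0.8,0,0,0,0,0,0],
    [0.8,0,0,0,0,0,0],
  ],
  squeeze=15,
)

```text
t: 5.83
eef_pos: [0.6336, 0.1355, 0.1595]
ee_rot: [-3.141, -0.001, 0.062]
force: [-1.0, -0.4, -0.4]
width: 0.0139
gripper_force: 0.0
```

Run:
```python
from h import *
print(arm.get_state()['width'])
f=look('wrist',['knob'],'w3.png');g=look('scene',['knob'])
b=cv2.resize(g['color'][130:260,200:370],None,fx=3,fy=3,interpolation=cv2.INTER_CUBIC)
a=cv2.resize(f['color'][100:330,200:450],(510,469))
cv2.imwrite('pics/c.png',np.vstack([b[:,:,::-1][:390],a[:,:,::-1]])[:, :][:600] if 0 else cv2.resize(np.hstack([cv2.resize(b,(510,469)),a])[:,:,::-1],(800,368)))
```

```text
0.013868247004213175
wrist knob 0.75 [0.6372 0.1409 0.1361] [315. 217.]
scene knob 0.74 [0.623  0.1411 0.139 ] [293. 209.]
```

View pics/c.png

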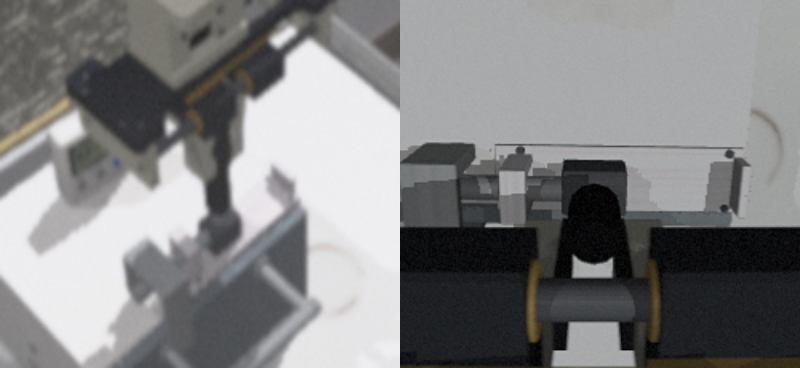

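Run:
```python
from h import *
f=arm.grab_frame('wrist');print(f['position'],ray(f,[(322,215),(322,238),(322,245),(322,264)],[.185]*4).round(4))
s=arm.get_state();print(s['eef_pos'],s['width'],s['gripper_force'],s['force'])
a=cv2.resize(f['color'][190:310,240:400],None,fx=5,fy=5,interpolation=cv2.INTER_CUBIC)
a=np.clip(a.astype(float)*2.5+10,0,255).astype(np.uint8)
cv2.imwrite('pics/d.png',a[:,:,::-1])
```

```text
[0.71238997 0.14134277 0.3445075 ] [[0.6561 0.137  0.185 ]
 [0.6423 0.1361 0.185 ]
 [0.6379 0.1358 0.185 ]
 [0.6258 0.135  0.185 ]]
[0.63346249 0.13542767 0.15898503] 0.008677820404308262 0.0 [-0.55555649  1.23969129 -0.02844956]
```

View pics/d.png

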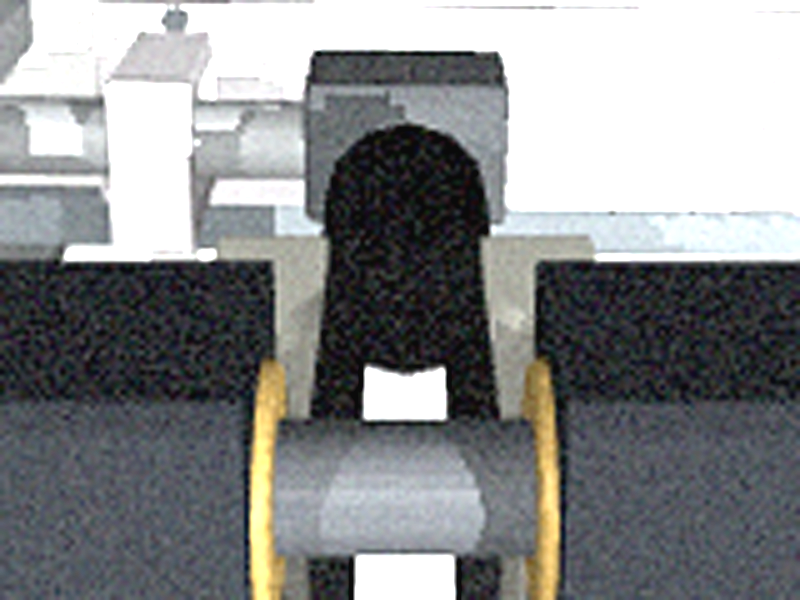

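Run:
```python
from h import *
f=arm.grab_frame('wrist');s=arm.get_state()
Rc=rot(f['orientation']);Rt=R.from_euler('xyz',s['ee_rot']).as_matrix()
def pj(P): 
    c=(np.atleast_2d(P)-f['position'])@Rc
    u=cv2.projectPoints(c,np.zeros(3),np.zeros(3),np.array(f['K'],float),np.array(f['distortion'],float))[0].reshape(-1,2)
    return ((u-[240,190])*5).round(), u.round(1)
for z in(0,-.019,-.03,-.045):
  for x in(.0095,-.0095):
    print('tool',x,z,pj([s['eef_pos']+Rt@[x,y,z] for y in(-.0044,.0044)])[0].tolist())
for x in(.623,.634,.645):print('knobtop',x,pj([[x,.1355,.185]])[0].tolist(),'z.147',pj([[x,.1355,.147]])[0].tolist())
print(f['K'][0][0])
```

```text
tool 0.0095 0 [[376.0, 154.0], [444.0, 154.0]]
tool -0.0095 0 [[377.0, 288.0], [442.0, 288.0]]
tool 0.0095 -0.019 [[373.0, 211.0], [448.0, 211.0]]
tool -0.0095 -0.019 [[374.0, 356.0], [446.0, 356.0]]
tool 0.0095 -0.03 [[371.0, 250.0], [451.0, 249.0]]
tool -0.0095 -0.03 [[372.0, 401.0], [449.0, 401.0]]
tool 0.0095 -0.045 [[369.0, 310.0], [455.0, 310.0]]
tool -0.0095 -0.045 [[370.0, 473.0], [453.0, 473.0]]
knobtop 0.623 [[404.0, 391.0]] z.147 [[404.0, 257.0]]
knobtop 0.634 [[410.0, 306.0]] z.147 [[409.0, 184.0]]
knobtop 0.645 [[417.0, 218.0]] z.147 [[414.0, 110.0]]
304.3840405570056
```

The rays put the knob where the arm thinks it is, yet the fingers shut to 9 mm on nothing. The visible tip edges project about 24 mm above the nominal TCP, so the pads were probably above the knob. I'll open, go lower and close again, watching the force.

>>> servo_tool(
  deltas=[
    [-0.1,0,0,0,0,0,0],
    [-0.1,0,0,0,0,0,0],
    [-0.1,0,0,0,0,0,0],
    [-0.1,0,0,0,0,0,0],
    [-0.1,0,0,0,0,0,0],
    [-0.1,0,0,0,0,0,0],
    [-0.1,2,0,4,0,0,0],
    [-0.1,2,0,4,0,0,0],
    [-0.1,0,0,4,0,0,0],
    [-0.1,0,0,0,0,0,0],
  ],
)

```text
t: 6.97
eef_pos: [0.6369, 0.1355, 0.1454]
ee_rot: [3.141, 0.002, 0.062]
force: [-1.0, -1.1, -0.2]
width: 0.0482
gripper_force: 0.0
```

>>> servo_tool(
  deltas=[
    [0.6,0,0,0,0,0,0],
    [0.6,0,0,0,0,0,0],
    [0.6,0,0,0,0,0,0],
    [0.6,0,0,0,0,0,0],
    [0.6,0,0,0,0,0,0],
    [0.6,0,0,0,0,0,0],
  ],
  squeeze=15,
)

```text
t: 7.47
eef_pos: [0.6375, 0.1356, 0.1472]
ee_rot: [3.142, -0.0, 0.062]
force: [0.3, -0.7, -0.5]
width: 0.0199
gripper_force: 15.0
```

>>> servo_tool(
  deltas=[
    [-0.1,0,0,0,0,0,0],
    [-0.1,0,0,0,0,0,0],
    [-0.1,0,0,0,0,0,0],
    [-0.1,0,0,0,0,0,0],
    [-0.1,0,0,3,0,0,0],
    [-0.1,0,0,3,0,0,0],
    [-0.1,0,0,2,0,0,0],
    [-0.1,0,0,0,0,0,0],
  ],
)

```text
t: 8.13
eef_pos: [0.637, 0.1356, 0.1381]
ee_rot: [3.141, 0.001, 0.062]
force: [0.6, -0.3, 1.1]
width: 0.0482
gripper_force: 0.0
```

>>> servo_tool(
  deltas=[
    [0.8,0,0,0,0,0,0],
    [0.8,0,0,0,0,0,0],
    [0.8,0,0,0,0,0,0],
    [0.8,0,0,0,0,0,0],
    [0.8,0,0,0,0,0,0],
    [0.8,0,0,0,0,0,0],
  ],
  squeeze=15,
)

```text
t: 8.63
eef_pos: [0.6375, 0.1356, 0.1391]
ee_rot: [3.142, -0.0, 0.062]
force: [0.0, -0.6, -0.5]
width: 0.0209
gripper_force: 15.0
```

>>> servo_tool(
  deltas=[
    [0.8,0,5,0,0,0,0],
    [0.8,0,5,0,0,0,0],
    [0.8,0,5,0,0,0,0],
    [0.8,0,5,0,0,0,0],
    [0.8,0,5,0,0,0,0],
    [0.8,0,5,0,0,0,0],
    [0.8,0,5,0,0,0,0],
    [0.8,0,5,0,0,0,0],
    [0.8,0,5,0,0,0,0],
    [0.8,0,0,0,0,0,0],
    [0.8,0,0,0,0,0,0],
  ],
)

```text
t: 9.55
eef_pos: [0.6398, 0.0895, 0.139]
ee_rot: [3.14, 0.001, 0.062]
force: [-4.5, -2.1, 5.1]
width: 0.0204
gripper_force: 15.0
```

>>> servo_tool(
  deltas=[
    [0.8,0,2,0,0,0,0],
    [0.8,0,2,0,0,0,0],
    [0.8,0,0,0,0,0,0],
  ],
)

```text
t: 9.8
eef_pos: [0.6399, 0.0864, 0.139]
ee_rot: [3.141, 0.001, 0.062]
force: [-5.0, -0.3, 5.7]
width: 0.0207
gripper_force: 15.0
```

>>> servo_tool(
  deltas=[
    [0.8,0,2,0,0,0,0],
    [0.8,0,2,0,0,0,0],
    [0.8,0,0,0,0,0,0],
  ],
)

```text
t: 10.05
eef_pos: [0.6401, 0.0829, 0.139]
ee_rot: [-3.141, 0.001, 0.062]
force: [-5.9, 1.9, 4.5]
width: 0.0207
gripper_force: 15.0
```

>>> servo_tool(
  deltas=[
    [0.8,0,2,0,0,0,0],
    [0.8,0,1,0,0,0,0],
    [0.8,0,0,0,0,0,0],
  ],
)

```text
t: 10.3
eef_pos: [0.6402, 0.0826, 0.139]
ee_rot: [-3.138, 0.0, 0.063]
force: [-9.3, 12.9, 6.1]
width: 0.0208
gripper_force: 15.1
```

>>> servo_tool(
  deltas=[
    [0.1,0,0,0,0,0,0],
    [0.1,0,0,0,0,0,0],
    [0.1,0,0,0,0,0,0],
    [0.1,0,0,0,0,0,0],
    [0.1,0,0,-25,0,0,0],
    [0.1,0,0,-30,0,0,0],
    [0.1,0,0,-30,0,0,0],
    [0.1,0,0,-30,0,0,0],
    [0.1,0,0,-30,0,0,0],
    [0.1,-25,0,0,0,0,0],
    [0.1,-30,0,0,0,0,0],
    [0.1,-30,0,0,0,0,0],
    [0.1,0,0,0,0,0,0],
    [0.1,0,0,0,0,0,0],
  ],
)

```text
t: 11.47
eef_pos: [0.5555, 0.0741, 0.2851]
ee_rot: [-3.141, -0.002, 0.063]
force: [-0.1, 1.3, 0.9]
width: 0.0392
gripper_force: 0.0
```

Run:
```python
from h import *
f=look('wrist',['knob','handle'],'w4.png')
```

```text
wrist knob 0.76 [0.6401 0.1027 0.135 ] [299. 103.]
wrist handle 0.8 [0.6065 0.1935 0.1089] [222. 129.]
```

View pics/w4.png

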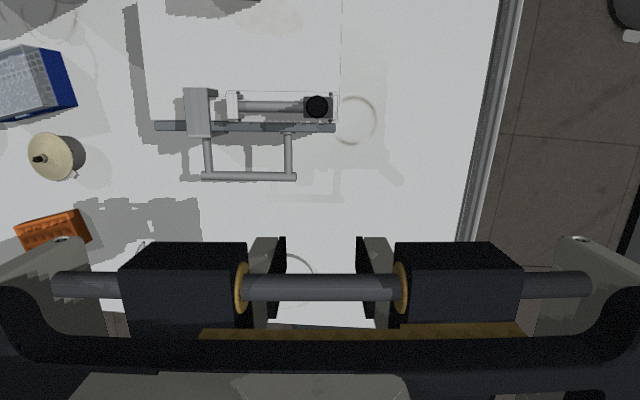

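The knob is now at (317,105), at the right end of its track, and the rod is clear of the staple at (198,110). I'll turn the tool a quarter turn and move above the handle, 22 mm to the right of its middle. That keeps the gripper body clear of the staple and knob. I'll also lean it back slightly.

>>> servo_tool(
  deltas=[
    [0.1,0,0,0,0,0,6.97],
    [0.1,0,0,0,0,0,6.97],
    [0.1,0,0,0,0,0,6.97],
    [0.1,0,0,0,0,0,6.97],
    [0.1,0,0,0,0,0,6.97],
    [0.1,0,0,0,0,0,6.97],
    [0.1,0,0,0,0,0,6.97],
    [0.1,0,0,0,0,0,6.97],
    [0.1,0,0,0,0,0,6.97],
    [0.1,0,0,0,0,0,6.97],
    [0.1,0,0,0,0,0,6.97],
    [0.1,0,0,0,0,0,6.97],
    [0.1,0,0,0,0,0,6.97],
    [0.1,-23,-1,0,0,0,0],
    [0.1,-23,-1,0,0,0,0],
    [0.1,-23,0,0,0,0,0],
    [0.1,0,0,0,4,0,0],
    [0.1,0,0,0,4,0,0],
    [0.1,0,0,0,0,0,0],
    [0.1,0,0,0,0,0,0],
  ],
)

```text
t: 13.28
eef_pos: [0.5542, 0.1436, 0.2837]
ee_rot: [-3.003, -0.001, -1.518]
force: [0.5, 0.3, 0.8]
width: 0.0394
gripper_force: 0.0
```

```bash
cat >> h.py <<'E'
def pj(f,P):
    c=(np.atleast_2d(P)-f['position'])@rot(f['orientation'])
    return cv2.projectPoints(c,np.zeros(3),np.zeros(3),np.array(f['K'],float),np.array(f['distortion'],float))[0].reshape(-1,2).round()
E
python3 - <<'E'
from h import *
f=look('wrist',['handle'],'w5.png');print(pj(f,[[.5444,.2257,.095],[.5506,.1045,.095],[.5486,.143,.095]]))
s=arm.get_state();print(s['eef_pos'],s['ee_rot'],s['q'].round(2))
E
```

```text
wrist handle 0.95 [0.5986 0.1716 0.1023] [305. 194.]
[[345. 235.]
 [348. 142.]
 [347. 174.]]
[0.55512443 0.14370714 0.28396927] [-3.00272383e+00 -1.68085239e-04 -1.51923497e+00] [ 0.65  0.05 -0.23  0.09 -1.17 -0.63]
```

View pics/w5.png

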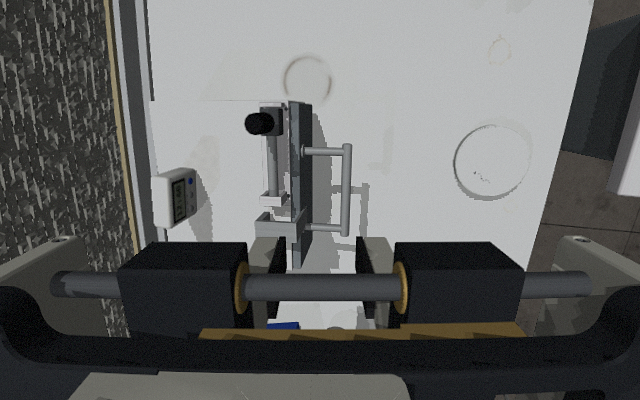

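The handle ends at (345,235) and (348,142) match the predicted pixels exactly. I'll descend to the nominal height and try closing.

>>> servo_tool(
  deltas=[
    [0.1,0,3.6,25.7,0,0,0],
    [0.1,0,3.6,25.7,0,0,0],
    [0.1,0,3.6,25.7,0,0,0],
    [0.1,0,3.6,25.7,0,0,0],
    [0.1,0,3.6,25.7,0,0,0],
    [0.1,0,3.6,25.7,0,0,0],
    [0.1,0,2,14,0,0,0],
    [0.1,0,2,14,0,0,0],
    [0.1,0,1.5,11,0,0,0],
    [0.1,0,1.5,11,0,0,0],
    [0.1,0,0,0,0,0,0],
    [0.1,0,0,0,0,0,0],
  ],
)

```text
t: 14.38
eef_pos: [0.5551, 0.1432, 0.0771]
ee_rot: [-3.004, -0.001, -1.52]
force: [-0.4, -0.8, -0.2]
width: 0.0398
gripper_force: 0.0
```

>>> servo_tool(
  deltas=[
    [0.9,0,0,0,0,0,0],
    [0.9,0,0,0,0,0,0],
    [0.9,0,0,0,0,0,0],
    [0.9,0,0,0,0,0,0],
    [0.9,0,0,0,0,0,0],
    [0.9,0,0,0,0,0,0],
  ],
  squeeze=20,
)

```text
t: 14.88
eef_pos: [0.5547, 0.1436, 0.0781]
ee_rot: [-3.001, 0.0, -1.519]
force: [1.3, 0.1, 0.3]
width: 0.0067
gripper_force: 0.0
```

As with the knob, the pads sit higher than nominal. I'll open and go lower.

>>> servo_tool(
  deltas=[
    [0.1,0,0,0,0,0,0],
    [0.1,0,0,0,0,0,0],
    [0.1,0,0,0,0,0,0],
    [0.1,0,0,0,0,0,0],
    [0.1,0,0,0,0,0,0],
    [0.1,0,0,0,0,0,0],
    [0.1,0,0.7,5,0,0,0],
    [0.1,0,0.7,5,0,0,0],
    [0.1,0,0.7,5,0,0,0],
    [0.1,0,0.7,5,0,0,0],
    [0.1,0,0,0,0,0,0],
    [0.1,0,0,0,0,0,0],
  ],
)

```text
t: 15.88
eef_pos: [0.5543, 0.1433, 0.057]
ee_rot: [-3.003, -0.001, -1.519]
force: [0.1, 0.2, -0.7]
width: 0.0396
gripper_force: 0.0
```

>>> servo_tool(
  deltas=[
    [0.9,0,0,0,0,0,0],
    [0.9,0,0,0,0,0,0],
    [0.9,0,0,0,0,0,0],
    [0.9,0,0,0,0,0,0],
    [0.9,0,0,0,0,0,0],
    [0.9,0,0,0,0,0,0],
  ],
)

```text
t: 16.38
eef_pos: [0.554, 0.1435, 0.0576]
ee_rot: [-3.003, 0.0, -1.519]
force: [-4.5, 2.6, 2.2]
width: 0.011
gripper_force: 20.0
```

>>> servo_tool(
  deltas=[
    [0.9,0,4,-0.56,0,0,0],
    [0.9,0,6,-0.84,0,0,0],
    [0.9,0,6,-0.84,0,0,0],
    [0.9,0,6,-0.84,0,0,0],
    [0.9,0,6,-0.84,0,0,0],
    [0.9,0,0,0,0,0,0],
  ],
)

```text
t: 16.88
eef_pos: [0.525, 0.1421, 0.0576]
ee_rot: [-3.002, 0.0, -1.519]
force: [-2.6, 2.5, -0.1]
width: 0.0111
gripper_force: 20.0
```

Run:
```python
from h import *
look('top',['handle','drawer','knob']);look('wrist',['handle','knob','staple'])
```

```text
top handle 0.61 [0.5825 0.1143 0.0692] [277. 223.]
top drawer 0.62 [0.5813 0.107  0.0735] [280. 223.]
top knob 0.67 [0.6314 0.0825 0.1331] [293. 195.]
wrist handle 0.71 [0.5789 0.1095 0.0824] [228. 186.]
wrist knob 0.65 [0.6322 0.0874 0.1335] [ 59. 155.]
wrist staple 0.76 [0.5807 0.1113 0.0839] [224. 189.]
```

The drawer follows the pull: it reads about 25 mm out. I'll keep going.

>>> servo_tool(
  deltas=[
    [0.9,0,6,-0.84,0,0,0],
    [0.9,0,6,-0.84,0,0,0],
    [0.9,0,6,-0.84,0,0,0],
    [0.9,0,6,-0.84,0,0,0],
    [0.9,0,6,-0.84,0,0,0],
    [0.9,0,6,-0.84,0,0,0],
    [0.9,0,6,-0.84,0,0,0],
    [0.9,0,6,-0.84,0,0,0],
    [0.9,0,6,-0.84,0,0,0],
    [0.9,0,6,-0.84,0,0,0],
    [0.9,0,6,-0.84,0,0,0],
    [0.9,0,6,-0.84,0,0,0],
    [0.9,0,6,-0.84,0,0,0],
    [0.9,0,0,0,0,0,0],
    [0.9,0,0,0,0,0,0],
  ],
)

```text
t: 18.53
eef_pos: [0.4469, 0.1384, 0.0576]
ee_rot: [-3.002, 0.001, -1.519]
force: [-3.5, 6.1, -3.1]
width: 0.0111
gripper_force: 20.0
```

>>> servo_tool(
  deltas=[
    [0.9,0,3,-0.4,0,0,0],
    [0.9,0,3,-0.4,0,0,0],
    [0.9,0,3,-0.4,0,0,0],
    [0.9,0,0,0,0,0,0],
    [0.9,0,0,0,0,0,0],
  ],
)

```text
t: 18.95
eef_pos: [0.4381, 0.138, 0.0576]
ee_rot: [-3.002, 0.001, -1.519]
force: [-3.1, 7.0, -1.3]
width: 0.011
gripper_force: 20.0
```

Total pull so far is 116 mm. I'll take small steps to the stop.

>>> servo_tool(
  deltas=[
    [0.9,0,2,-0.3,0,0,0],
    [0.9,0,2,-0.3,0,0,0],
    [0.9,0,0,0,0,0,0],
    [0.9,0,0,0,0,0,0],
  ],
)

```text
t: 19.28
eef_pos: [0.4343, 0.1378, 0.0576]
ee_rot: [-3.002, 0.001, -1.519]
force: [-1.7, 7.1, -1.9]
width: 0.011
gripper_force: 20.0
```

>>> servo_tool(
  deltas=[
    [0.9,0,1.5,-0.2,0,0,0],
    [0.9,0,0,0,0,0,0],
    [0.9,0,0,0,0,0,0],
  ],
)

```text
t: 19.53
eef_pos: [0.434, 0.1379, 0.0577]
ee_rot: [-3.0, 0.001, -1.518]
force: [13.6, 2.3, -12.4]
width: 0.011
gripper_force: 20.0
```

Stop reached: 120 mm pulled, with the reaction force up. Release and rise straight up.

>>> servo_tool(
  deltas=[
    [0.1,0,-1,0,0,0,0],
    [0.1,0,0,0,0,0,0],
    [0.1,0,0,0,0,0,0],
    [0.1,0,0,0,0,0,0],
    [0.1,0,0,0,0,0,0],
    [0.1,0,0,0,0,0,0],
    [0.1,0,-1.4,-10,0,0,0],
    [0.1,0,-2.8,-20,0,0,0],
    [0.1,0,-3.5,-25,0,0,0],
    [0.1,0,-3.5,-25,0,0,0],
    [0.1,0,-3.5,-25,0,0,0],
    [0.1,0,-3.5,-25,0,0,0],
    [0.1,0,-3.5,-25,0,0,0],
    [0.1,0,0,0,0,0,0],
    [0.1,0,0,0,0,0,0],
    [0.1,0,0,0,0,0,0],
  ],
)

```text
t: 20.87
eef_pos: [0.4336, 0.137, 0.2136]
ee_rot: [-3.003, 0.0, -1.519]
force: [-0.9, 0.6, -0.4]
width: 0.0397
gripper_force: 0.0
```

Run:
```python
from h import *
for n in('top','scene','wrist'):look(n,['handle','drawer','knob','timer'])
```

```text
top handle 0.71 [0.5487 0.116  0.082 ] [272. 231.]
top drawer 0.56 [0.5454 0.1123 0.0844] [273. 232.]
top knob 0.54 [0.5468 0.1116 0.0831] [274. 232.]
top timer 0.78 [0.741  0.1783 0.1588] [268. 148.]
scene handle 0.84 [0.5376 0.181  0.0672] [308. 272.]
scene drawer 0.96 [0.5399 0.1813 0.0708] [307. 270.]
scene drawer 0.44 [0.6149 0.1879 0.0996] [278. 238.]
scene knob 0.89 [0.6252 0.0935 0.1345] [312. 198.]
scene knob 0.68 [0.5365 0.1818 0.0697] [308. 271.]
scene timer 0.92 [0.737  0.1826 0.1512] [238. 184.]
wrist handle 0.7 [0.5444 0.1383 0.0856] [239. 178.]
wrist drawer 0.71 [0.5474 0.1369 0.0885] [235. 177.]
wrist knob 0.66 [0.6323 0.0856 0.1396] [127. 128.]
wrist timer 0.7 [0.7398 0.1741 0.1555] [ 38. 212.]
```

The knob is at its drawn-back position and the timer hasn't moved. One numeric check of the bar's position before handing in.

Run:
```python
from h import *
f=arm.grab_frame('wrist')
for t in(.11,.12):
    m=np.array([.5475,.165,.095])+np.array([-.9986,-.052,0])*t+np.array([-.052,.9986,0])*-.03
    u=pj(f,[m])[0];print(t,u)
r=int(u[1]);c=int(u[0]);g=cv2.cvtColor(f['color'],cv2.COLOR_RGB2GRAY);print(r,c-30,g[r-1:r+2,c-30:c+30].mean(0).astype(int).tolist())
```

```text
0.11 [333. 179.]
0.12 [343. 180.]
180 313 [124, 125, 125, 126, 126, 122, 124, 125, 123, 125, 126, 124, 121, 203, 197, 196, 196, 198, 196, 197, 195, 197, 199, 159, 110, 130, 143, 145, 152, 151, 143, 138, 128, 97, 88, 125, 203, 196, 199, 197, 201, 204, 203, 203, 202, 200, 202, 202, 202, 203, 202, 201, 200, 200, 202, 202, 198, 199, 198, 199]
```

```bash
python3 -c "
from station import arm;print(arm.job_done())"
```

```text
the job is handed in; nothing more can be done
None
```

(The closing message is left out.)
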